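# Click-check of an evaporator lift limit switch

### The job

Check the evaporator lift's limit switch by hand: press its roller lever, the one with the red roller, down until the switch clicks, without driving it on to its end stop, then let go so that it springs back up. Do not operate the switch with the blue roller, and do not knock or shift the glass flask.

Things in the scene. Friction and masses are not known exactly. Their poses are not given: they have to be found in the camera images.
- red_lever (a joint): Deflection of the red switch's lever, rad: 0 at rest, grows as the roller is pressed down. Clicks at 0.40 (roller 29 mm down, 7 mm farther out); more is harmless up to 0.85 (62 mm down), beyond which it is driven on to its end stop at 0.95. Sprung back to 0; push at the roller 3 N at first, 7 N at the click, 12 N at 0.85.
- red_roller (a point): Centre of the red roller (diameter 26, width 18 mm) at the end of a flat steel lever on a white and grey switch (42 mm square, 136 high). Lever 75 mm from hinge to here, at rest sloping up and outwards at 25 degrees. x axis: along the lever, hinge to roller; y: level, along the hinge. At rest 150 mm above the bench, roller's top 163 mm. It points to the robot's left (+y), up to 46 degrees askew.
- blue_roller (a point): Centre of the blue roller of a second switch, just like the first but for its colour (same sizes and axes). It is not to be operated: its roller must not be moved more than 15 mm.
- flask_mid (a point): Middle, half-way up, of a stoppered conical flask of green glass standing loose on the bench: 108 mm high, base 64 mm in diameter, neck 24 mm, stopper 30 mm. z points up. It must stay standing within 30 mm of where it was.
Mind the look-alikes: they are no part of the job. Leave any yellow look-alike of the part that bears flask_mid alone.

How it is judged:
By the outcome, as a careful person would: the job done as asked, in the order asked, and still so for the second after the job is handed in, with the robot touching nothing.
It also fails if it takes over 32 s, if anything falls off the work surface, if the arm or the gripper's body presses on something with over 40 N, if the wrist force passes 120 N, or if a joint passes its speed limit or range.

### The arm

A 6-joint arm with a two-finger parallel gripper is mounted at the origin on the work surface. World frame = base frame: x ahead of the robot, y to its left, z up, the work surface at z = 0. Lengths are in m, angles in rad, forces in N, time in s.
With the tool pointing down it reaches from about 0.375 to 0.925 m from the base axis. Payload 5.7 kg.
Tool frame: the origin (TCP) lies between the finger pads; the fingertips stand 8 mm ahead of it and the grasp point (between the pads) lies 11 mm behind it; z points along the fingers, y is the line along which they close (so a half turn about z gives the same grasp; the last joint's range is limited). The gripper opens to 85 mm and grips with 20 to 120 N. Pads are 22 mm wide; open, the fingers measure 114 mm over their backs; the gripper's body (76 mm by 85 mm) begins 54 mm behind the grasp point. The pads swing forward as they close: fully open they stand 13 mm farther back than shut.
Start: joints at [-1.366, 0.359, 1.51, -0, 1.272, -0.115], TCP at [0.189, -0.57, 0.239] pointing down, gripper open.
Joint ranges: [-2.97, 2.97], [-1.01, 2.36], [0.21, 2.38], [-0.96, 4.11], [0.2, 2.71], [-2.98, 2.98]. Speed limits (rad/s): [2.39, 2.39, 3.14, 3.14, 3.14, 3.14].

### API

Orientations are given as a rotation vector (axis times angle).
In Python, from plant import * gives the robot as it stands.
- The arm moves only by the tool apply_moves, never from a script. Its argument "motion" is a list of rows, each a list of 5 numbers: the shift along the tool's x, y, z in units of 50 mm (1.0 is 50 mm), then the turn about the tool's z in units of 5 degrees (1.0 is 5 degrees), then the finger opening in mm, from 0 to 85.4. In form: [[x, y, z, turn, gripper], ...]. A call has 1 to 12 rows; each row is the pose to reach, as a shift and turn from the pose commanded when the call began, along the tool's axes at that moment; what a row does not reach only later rows make up. A row lasts 1/10 s, in which the tool goes at most 50 mm and 8.59 degrees, less where a joint would pass 70% of its speed; a pose out of reach is approached as far as the arm can. A call with a gripper value outside its range is refused whole. The fingers move at their own pace and stop on an object; "force" is the grip in N (left out, the last holds). Time passes only in rows, so rows that repeat a pose let the fingers close. It gives the time, the measured TCP pose, the force, the opening and the grip force at its end, in the units of the state.
- get_state(): the state, without advancing time (a new reading comes with each control period).
- read_camera(name): name is "side" or "top" or "wrist"; returns the picture (400x640x3 uint8, red, green, blue); there is no depth.
- calibration(name): a dict with "K" (3x3 intrinsics, pixels), "position" and "rotation" of the camera in the world. Camera axes: x right, y down, z forward; pixel columns grow to the right and rows downward; lengths in m; the calibration is good to about 2 mm. A picture is of the moment at which its call begins: read the wrist's pose just before it. calibration takes no time and is no camera call; for the wrist camera it gives the pose at the moment of the call.
- close_job(): hands the job in; it is judged then, once.
Trained networks look in the newest picture that a camera, given by its name, has taken for a name from the list of things; names that differ only in an ending like _2 or _b are one class to them, and where a whole thing is asked for, a point or a joint stands for the part that bears it (a point fixed in the world has none). Each returns a list of dicts, best first, with "conf" (0 to 1); they miss things now and then, are a little off and sometimes report something else, mostly with a low value. They report only what shows in the picture. A call takes as long as a camera call. They do not tell look-alikes from the thing itself.
- boxes_of(label, camera): "centre" ([column, row] in pixels, amid what is visible of it).
- trace(label, camera): "mask" (400x640 bool, what is visible of it) and "centre" ([column, row] in pixels, amid what is visible of it).
- spot_point(label, camera): "centre" ([column, row] in pixels: a listed point, or the origin of a listed thing).
The state is a dict: "clock": time; "q": joint angles; "qd": joint speeds; "tau": joint torques, N m; "position": TCP position; "tool_rot": TCP orientation; "force": force on the tool from outside, world axes, zero at the start; "moment": the same for the moment, N m; "width": finger opening in m; "finger_force": force on a finger pad.
Only numpy, scipy, OpenCV 4.12 (cv2) and the standard library are available. Lean on these libraries where they do the work, as an engineer would, in place of code of your own. Each camera call takes 0.05 s, during which the arm holds its last target. There are 200 camera calls.

## Working session

There is one attempt and no reset: what is moved stays moved. The work goes in short steps, Python scripts to look and compute and a tool call to move; the robot and the scene stay as the last step left them, time stands still between calls to the robot, and variables do not carry over. Pictures are saved under pics/ and viewed, at most 10 in all, crops included, and the job is handed in when it is done.

Besides the shell and the picture viewer there is one more tool, called as name(argument=value, ...) on one line, values as JSON. apply_moves: Moves the arm, as the interface text tells. Its arguments: {"type":"object","properties":{"motion":{"type":"array","items":{"type":"array","items":{"type":"number"}}},"force":{"type":"number"}},"required":["motion"]}

```bash
mkdir -p pics; python3 - <<'E'
from plant import *
import cv2
for c in ["side","top"]:
    im=read_camera(c); cv2.imwrite(f"pics/{c}1.png",im[:,:,::-1])
    for l in ["red_roller","blue_roller","flask_mid"]:
        print(c,l,[(round(d['conf'],2),[round(float(v)) for v in d['centre']]) for d in spot_point(l,c)])
    k=calibration(c);print(k['position'].round(3) if hasattr(k['position'],'round') else k['position'])
s=get_state();print(s['clock'],s['position'],s['tool_rot'],s['width'])
E
```

```text
side red_roller [(0.76, [382, 286])]
side blue_roller [(0.7, [371, 174])]
side flask_mid [(0.72, [242, 211]), (0.72, [295, 214]), (0.57, [241, 249])]
[0.441 0.679 0.9  ]
top red_roller [(0.82, [232, 290])]
top blue_roller [(0.86, [375, 254])]
top flask_mid [(0.7, [270, 148]), (0.68, [320, 136]), (0.59, [329, 185])]
[0.491 0.031 0.936]
0.4 [ 0.18856098 -0.56947629  0.2391246 ] [-3.10116767e+00 -5.00086079e-01  4.47105822e-05] 0.08563058771266514
```

View pics/side1.png

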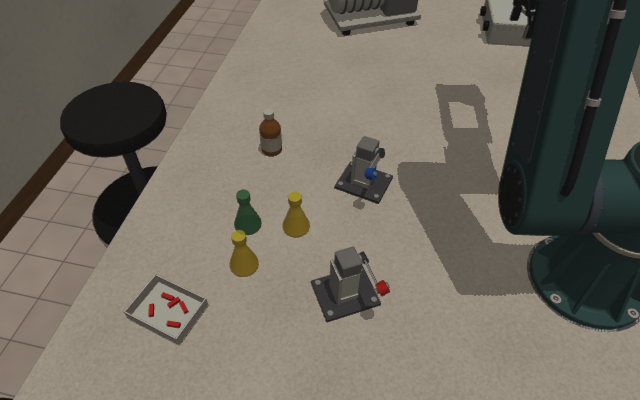

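View pics/top1.png

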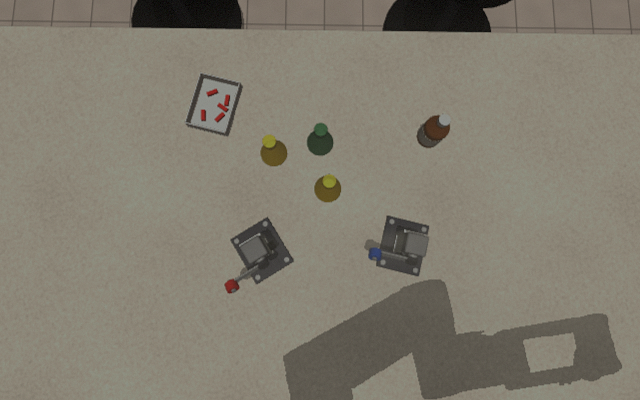

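The side view shows the red roller at (382,286), the blue one at (371,174), the green flask at (247,212) and yellow flasks at (295,214) and (243,253). In the top view they are at: red roller (232,290), blue roller (375,254), green flask (320,140), yellow flasks (273,150) and (328,187).

Things that could be taken for the red roller: the blue roller (top 375,254) and the red pieces in the tray (top ~215,103). I choose top (232,290), the red roller on a lever at the switch. Next is a close crop and the position.

```bash
cat > h.py <<'E'
from plant import *
import numpy as np, cv2
from scipy.spatial.transform import Rotation as R
def ray(c,p,k=None):
    k=k or calibration(c); d=np.linalg.inv(k['K'])@[p[0],p[1],1]
    return np.array(k['position']),np.array(k['rotation'])@d
def atz(c,p,z):
    o,d=ray(c,p); return o+d*(z-o[2])/d[2]
def tri(pts):
    A=0;b=0
    for c,p in pts:
        o,d=ray(c,p); d=d/np.linalg.norm(d); M=np.eye(3)-np.outer(d,d); A=A+M;b=b+M@o
    return np.linalg.solve(A,b)
def proj(c,X):
    k=calibration(c); p=k['K']@(np.array(k['rotation']).T@(np.array(X)-k['position'])); return p[:2]/p[2]
E
python3 - <<'E'
from h import *
t=read_camera("top"); s=read_camera("side")
def redblob(im,x,y,hue):
    h=cv2.cvtColor(im,cv2.COLOR_RGB2HSV).astype(int); 
    H=h[...,0]; m=((H<8)|(H>172)) if hue=='r' else ((H>100)&(H<130))
    m&=(h[...,1]>130)&(h[...,2]>50)
    yy,xx=np.nonzero(m[y-16:y+16,x-16:x+16]); return xx.mean()+x-16,yy.mean()+y-16,len(xx)
for n,hue,a,b in [("red",'r',(232,290),(382,286)),("blue",'b',(375,254),(371,174))]:
    pa=redblob(t,*a,hue);pb=redblob(s,*b,hue)
    print(n,pa,pb,tri([("top",pa[:2]),("side",pb[:2])]).round(4),atz("top",pa[:2],.15).round(4),atz("side",pb[:2],.15).round(4))
# candidate plate screws, base
for p in [(236,242),(266,222),(289,260),(258,279)]: print(p,atz("top",p,.01).round(3))
print("housing top",atz("top",(254,250),.13).round(3))
print("flask",atz("top",(320,142),.05).round(3))
a=cv2.resize(t[200:310,190:300],(400,400),interpolation=cv2.INTER_CUBIC);b=cv2.resize(s[230:330,300:400],(400,400),interpolation=cv2.INTER_CUBIC)
cv2.imwrite("pics/crop.png",np.hstack([a,b])[:,:,::-1])
E
```

```text
Traceback (most recent call last):
  File "h.py", line 8, in atz
    o,d=ray(c,p); return o+d*(z-o[2])/d[2]
                                      ~^^^
IndexError: invalid index to scalar variable.
```

```bash
sed -i "s/np.array(k\['rotation'\])/rot(k)/g" h.py; cat >> h.py <<'E'
def rot(k):
    r=np.array(k['rotation']); return r if r.shape==(3,3) else R.from_rotvec(r).as_matrix()
E
python3 - <<'E'
from h import *
print(calibration("top"))
t=read_camera("top"); s=read_camera("side")
def redblob(im,x,y,hue):
    h=cv2.cvtColor(im,cv2.COLOR_RGB2HSV).astype(int); 
    H=h[...,0]; m=((H<8)|(H>172)) if hue=='r' else ((H>100)&(H<130))
    m&=(h[...,1]>130)&(h[...,2]>50)
    yy,xx=np.nonzero(m[y-16:y+16,x-16:x+16]); return xx.mean()+x-16,yy.mean()+y-16,len(xx)
for n,hue,a,b in [("red",'r',(232,290),(382,286)),("blue",'b',(375,254),(371,174))]:
    pa=redblob(t,*a,hue);pb=redblob(s,*b,hue)
    print(n,pa,pb,tri([("top",pa[:2]),("side",pb[:2])]).round(4),atz("top",pa[:2],.15).round(4),atz("side",pb[:2],.15).round(4))
for p in [(236,242),(266,222),(289,260),(258,279)]: print(p,atz("top",p,.01).round(3))
print("housing top",atz("top",(254,250),.13).round(3))
print("flask",atz("top",(320,142),.05).round(3))
a=cv2.resize(t[200:310,190:300],(400,400),interpolation=cv2.INTER_CUBIC);b=cv2.resize(s[230:330,300:400],(400,400),interpolation=cv2.INTER_CUBIC)
cv2.imwrite("pics/crop.png",np.hstack([a,b])[:,:,::-1])
E
```

```text
{'K': array([[399.89371619,   0.        , 318.74778129],
       [  0.        , 399.89371619, 198.94443541],
       [  0.        ,   0.        ,   1.        ]]), 'position': array([0.49058717, 0.03077108, 0.93628246]), 'rotation': array([-2.16588132,  2.14844443, -0.16005234])}
red (np.float64(231.1478260869565), np.float64(285.295652173913), 115) (np.float64(382.0229007633588), np.float64(287.6106870229008), 131) [0.4255 0.194  0.1216] [0.4287 0.1883 0.15  ] [0.4252 0.2116 0.15  ]
blue (np.float64(375.7142857142857), np.float64(252.78571428571428), 14) (np.float64(369.6868686868687), np.float64(172.96969696969697), 99) [ 0.4921 -0.0956  0.1196] [ 0.4927 -0.0909  0.15  ] [ 0.4895 -0.0655  0.15  ]
(236, 242) [0.515 0.209 0.01 ]
(266, 222) [0.562 0.141 0.01 ]
(289, 260) [0.475 0.086 0.01 ]
(258, 279) [0.432 0.156 0.01 ]
housing top [0.496 0.149 0.13 ]
flask [0.743 0.018 0.05 ]
```

View pics/crop.png

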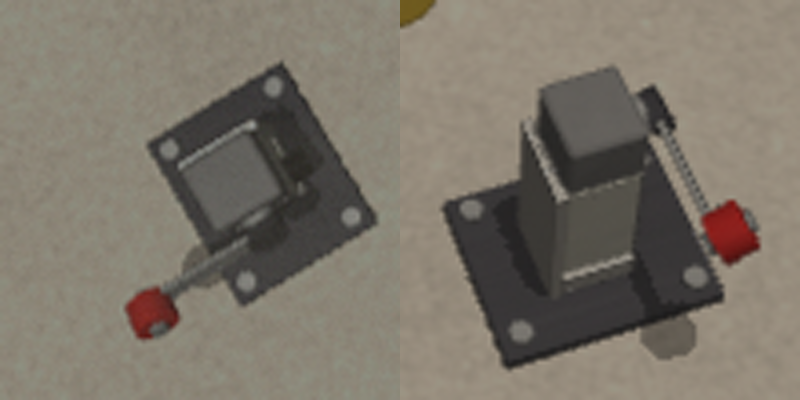

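The crop confirms it: red roller on a flat lever on the white and grey switch, in top crop (150,313). Triangulated height is 0.12 where 0.15 is expected, so I'm checking the calibration against the base plate screws.

```bash
python3 - <<'E'
from h import *
for a,b in [((257.7,277.3),(373.8,299)),((236.5,241.3),(330.3,312.8)),((265.4,223.9),(317.8,282)),
            ((320,130),(242,196)),((331,181),(294,199)),((268.5,141),(239,237)),((444,120),(268,115))]:
    X=tri([("top",a),("side",b)]); print(X.round(3), (proj("top",X)-a).round(1),(proj("side",X)-b).round(1), atz("side",b,.01).round(3),atz("top",a,.01).round(3))
k=calibration("side");print(k)
read_camera("wrist");print(calibration("wrist"),get_state()['position'])
E
```

```text
[0.436 0.156 0.012] [0.  0.2] [-0.2 -0. ] [0.435 0.155 0.01 ] [0.436 0.157 0.01 ]
[0.517 0.207 0.012] [0.  0.1] [-0.1 -0. ] [0.516 0.206 0.01 ] [0.517 0.208 0.01 ]
[0.557 0.142 0.012] [0.  0.1] [-0.1 -0. ] [0.557 0.141 0.01 ] [0.557 0.142 0.01 ]
[0.755 0.019 0.101] [-0.  -0.3] [0.3 0.1] [ 0.792 -0.057  0.01 ] [0.783 0.018 0.01 ]
[ 0.644 -0.006  0.092] [0.  0.1] [-0.1 -0. ] [ 0.665 -0.076  0.01 ] [ 0.66  -0.009  0.01 ]
[0.727 0.129 0.103] [0.1 0.7] [-0.7 -0.2] [0.759 0.065 0.01 ] [0.755 0.14  0.01 ]
[ 0.774 -0.246  0.116] [0.  0.4] [-0.4 -0.1] [ 0.818 -0.37   0.01 ] [ 0.812 -0.281  0.01 ]
{'K': array([[486.82231593,   0.        , 312.66140557],
       [  0.        , 486.82231593, 206.41936452],
       [  0.        ,   0.        ,   1.        ]]), 'position': array([0.44113131, 0.67942424, 0.90018662]), 'rotation': array([-0.32379085,  2.85455596, -1.05437957])}
{'K': array([[316.05180201,   0.        , 317.92125103],
       [  0.        , 316.05180201, 198.49201224],
       [  0.        ,   0.        ,   1.        ]]), 'position': array([ 0.25964966, -0.54544689,  0.37427409]), 'rotation': array([ 2.34088051, -1.6882517 , -0.25616846])} [ 0.18861811 -0.56956136  0.23931073]
```

```bash
python3 - <<'E'
from h import *
T=lambda x,y:(190+x/3.636,200+y/3.636); S=lambda x,y:(300+(x-400)/4,230+y/4)
for n,a,b in [("hinge",T(265,235),S(655,110)),("roller",T(152,312),S(730,232)),
   ("housing c",T(232,187),S(593,110)),
   ("corner near-robot",T(228,236),S(646,128)),("c2",T(178,175),S(573,153)),("c3",T(235,140),S(541,88))]:
    X=tri([("top",a),("side",b)]); print(n,X.round(3),(proj("top",X)-a).round(1),(proj("side",X)-b).round(1))
print(get_state()['clock'])
E
```

```text
hinge [0.468 0.132 0.118] [-0.  -0.2] [0.2 0. ]
roller [0.424 0.193 0.119] [0.  0.4] [-0.5 -0. ]
housing c [0.495 0.149 0.133] [-0.  -0.7] [0.7 0.1]
corner near-robot [0.469 0.151 0.129] [-0.  -0.8] [0.9 0.1]
c2 [0.5   0.178 0.137] [-0.  -0.2] [0.3 0. ]
c3 [0.521 0.147 0.14 ] [-0.1 -0.8] [0.9 0.1]
0.65
```

The hinge comes out at z 0.118, as the sheet implies. The roller comes out almost level with it rather than 25° up. I'll move over with the fingers closing and check with the wrist camera.

apply_moves(motion=[[7.6,-3.2,-1.2,0,0],[7.6,-3.2,-1.2,0,0],[7.6,-3.2,-1.2,0,0],[7.6,-3.2,-1.2,0,0],[7.6,-3.2,-1.2,0,0],[7.6,-3.2,-1.2,0,0],[7.6,-3.2,-1.2,0,0],[7.6,-3.2,-1.2,0,0],[7.6,-3.2,-1.2,0,0],[7.6,-3.2,-1.2,0,0],[7.6,-3.2,-1.2,0,0]])

```text
clock: 1.75
position: [0.4985, -0.2985, 0.299]
tool_rot: [3.101, 0.501, -0.002]
force: [0.2, -1.1, -0.5]
width: -0.0001
finger_force: 0.0
```

apply_moves(motion=[[0.8,-5,0.4,0,0],[0.8,-5,0.4,0,0],[0.8,-5,0.4,0,0],[0.8,-5,0.4,0,0],[0.8,-5,0.4,0,0],[0.8,-5,0.4,0,0],[0.8,-5,0.4,0,0]])

```text
clock: 2.45
position: [0.4575, -0.0486, 0.2791]
tool_rot: [3.101, 0.501, -0.001]
force: [0.3, -0.9, 0.2]
width: -0.0002
finger_force: 0.0
```

```bash
cat >> h.py <<'E'
def blob(im,near=None,hue='r'):
    h=cv2.cvtColor(im,cv2.COLOR_RGB2HSV).astype(int);H=h[...,0]
    m=((H<8)|(H>172)) if hue=='r' else ((H>100)&(H<130))
    m&=(h[...,1]>130)&(h[...,2]>50)
    n,l,st,c=cv2.connectedComponentsWithStats(m.astype(np.uint8))
    return [(c[i].round(1),st[i,4]) for i in range(1,n) if st[i,4]>30 and (near is None or np.hypot(*(c[i]-near))<30)]
E
python3 - <<'E'
from h import *
w=read_camera("wrist"); cv2.imwrite("pics/w1.png",w[:,:,::-1]); 
print(spot_point("red_roller","wrist"),blob(w))
print("pred level",proj("wrist",[.4245,.1935,.12]),"pred up",proj("wrist",[.4287,.1883,.15]))
for c,n in [("top",(232,287)),("side",(382,287))]: print(c,blob(read_camera(c),n))
s=get_state();print(s['clock'],s['position'],s['tool_rot'],s['width'],s['q'])
E
```

```text
[{'centre': [51.9, 131.2], 'conf': 0.74}] [(array([ 52.7, 132.1]), np.int32(718))]
pred level [ 54.46999382 135.51084421] pred up [ 32.45215815 136.48508053]
top [(array([231.1, 285.4]), np.int32(112))]
side [(array([382. , 287.6]), np.int32(131))]
2.65 [ 0.45889203 -0.05023265  0.27942454] [3.10148721e+00 4.96269732e-01 4.72217720e-04] -0.00012102872741544002 [-2.58464337e-01  1.17341946e-01  1.73764668e+00 -4.94388738e-04
  1.28606491e+00  9.95140230e-01]
```

View pics/w1.png

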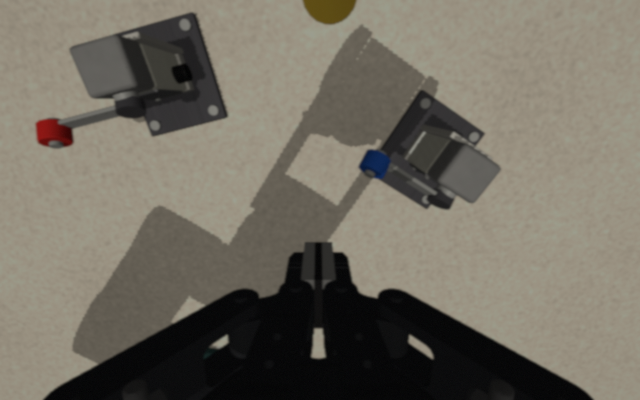

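All three views agree: the wrist picture shows the red roller at (53,132), which fits a level lever (roller at z≈0.12). A lever at 25° up would show it at column 32. So I'll go above the roller and press by feel, using the force.

apply_moves(motion=[[0.85,-4.8,0,0,0],[0.85,-4.8,0,0,0],[0.85,-4.8,0,0,0],[0.85,-4.8,0,0,0],[0.85,-4.8,0,0,0],[0.85,-4.8,1.0,0,0],[0.85,-4.8,1.7,0,0],[0.85,-4.8,1.7,0,0],[0.85,-4.8,1.7,0,0]])

```text
clock: 3.55
position: [0.4239, 0.192, 0.1945]
tool_rot: [3.102, 0.498, -0.002]
force: [0.2, 0.3, 0.3]
width: -0.0
finger_force: 0.0
```

```bash
python3 - <<'E'
from h import *
pts=[]
for c,n in [("top",(232,287)),("side",(382,287)),("wrist",None)]:
    im=read_camera(c); b=blob(im,n); print(c,b)
    if c=="side": cv2.imwrite("pics/s2.png",cv2.resize(im[180:340,260:460],(800,640))[:600,:,::-1])
    if c!="wrist" and b: pts.append((c,b[0][0]))
if len(pts)==2: print(tri(pts))
for _ in range(4):
    read_camera("side"); s=get_state();print(s['clock'],s['position'].round(4),s['force'].round(2))
print(R.from_rotvec(s['tool_rot']).as_matrix().round(3),s['q'].round(2))
E
```

```text
top []
side [(array([382. , 287.6]), np.int32(129))]
wrist [(array([315.5, 210.8]), np.int32(880))]
3.75 [0.4252 0.1928 0.1962] [-0.38 -0.37 -0.1 ]
3.8 [0.4248 0.1928 0.196 ] [-0.44 -0.05  0.38]
3.85 [0.4245 0.1928 0.1958] [-0.42  1.21  0.1 ]
3.9 [0.4242 0.1929 0.1955] [ 0.9  -0.4  -0.53]
[[ 0.949  0.314  0.002]
 [ 0.314 -0.949  0.001]
 [ 0.002 -0.    -1.   ]] [0.28 0.22 1.85 0.   1.08 1.53]
```

View pics/s2.png

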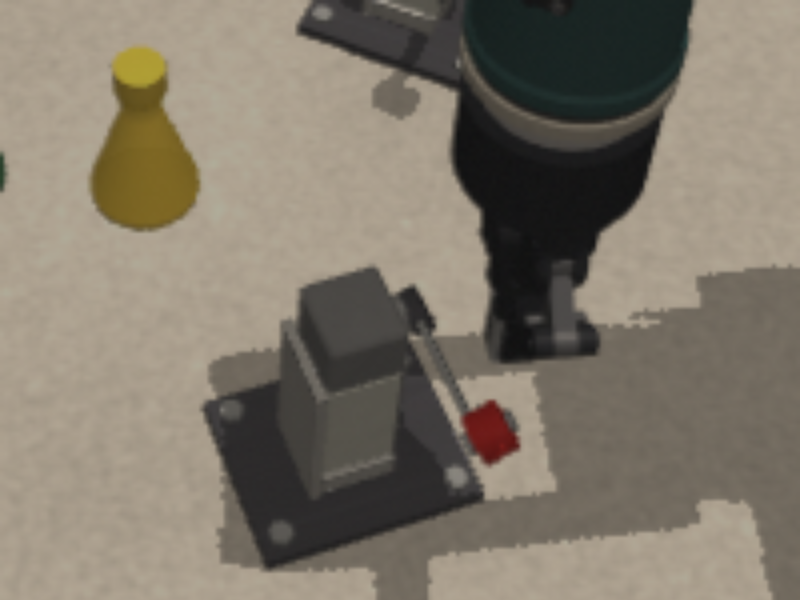

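```bash
python3 - <<'E'
from h import *
w=read_camera("wrist"); s=get_state(); p=s['position'];print(p)
print("tip side",proj("side",p-[0,0,.008]), "tcp wrist",proj("wrist",p),"tip",proj("wrist",p-[0,0,.008]))
for X in ([.4245,.1935,.12],[.4287,.1883,.15]): print("roller",proj("wrist",X),proj("side",X),proj("top",X))
print(blob(w))
b=blob(w)[0][0]
print(tri([("wrist",b),("side",(382,287.6))]),tri([("wrist",b),("top",(231.1,285.4))]),tri([("wrist",b),("side",(382,287.6)),("top",(231.1,285.4))]))
for z in (.12,.15): print(z,atz("wrist",b,z))
cv2.imwrite("pics/w2.png",w[:,:,::-1])
E
```

```text
[0.42394291 0.19287381 0.19523833]
tip side [386.45406567 267.44699735] tcp wrist [318.86603572 264.50449707] tip [318.81887683 256.62975825]
roller [317.95720189 210.80450685] [382.02103137 287.90510236] [231.52896899 286.24422823]
roller [328.19208705 223.46880945] [381.84193709 276.32338195] [231.15562571 285.30165178]
[(array([316.4, 209.7]), np.int32(890))]
[0.42516452 0.19473563 0.12234327] [0.42578927 0.1945692  0.12114289] [0.42548427 0.19438826 0.12179355]
0.12 [0.4249362  0.19480067 0.12      ]
0.15 [0.43489219 0.19795123 0.15      ]
```

View pics/w2.png

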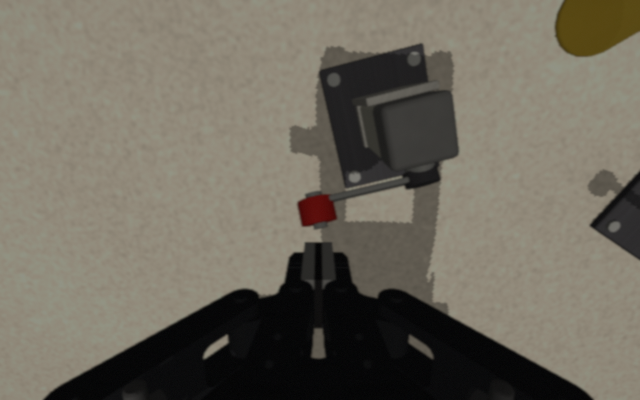

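The wrist picture shows the red roller at (316,210) just ahead of the closed tips at (318,243). Three-view position is (0.4255, 0.1945, 0.1215). I'm going down to just above it.

apply_moves(motion=[[0.05,0.05,0.5,0,0],[0.05,0.05,0.9,0,0],[0.05,0.05,0.9,0,0],[0.05,0.05,0.9,0,0]])

```text
clock: 4.35
position: [0.4264, 0.1913, 0.1496]
tool_rot: [-3.101, -0.5, 0.001]
force: [0.8, -0.1, 0.5]
width: 0.0001
finger_force: 0.0
```

apply_moves(motion=[[0,0,0.1,0,0],[0,0,0.2,0,0],[0,0,0.2,0,0],[0,0,0.2,0,0]])

```text
clock: 4.75
position: [0.4265, 0.1914, 0.1397]
tool_rot: [-3.101, -0.5, -0.0]
force: [-1.4, -0.5, 4.3]
width: -0.0002
finger_force: 2.1
```

```bash
python3 - <<'E'
from h import *
F=[];P=[]
for _ in range(6):
    im=read_camera("side"); s=get_state();F.append(s['force']);P.append(s['position'])
print(s['clock'],P[0].round(4),P[-1].round(4),np.mean(F,0).round(2)); print(blob(im,(382,287)))
w=read_camera("wrist");print(blob(w),spot_point("red_roller","wrist"))
E
```

```text
5.05 [0.4265 0.1914 0.1397] [0.4264 0.1913 0.1395] [-2.09  0.37  4.22]
[(array([383. , 290.2]), np.int32(87))]
[(array([311.5, 239.2]), np.int32(614))] [{'centre': [313.2, 246.7], 'conf': 0.65}]
```

Contact at z≈0.132 with about 4 N, which matches the start of travel, so this level position is the rest position. I press further in steps, watching the force.

apply_moves(motion=[[0,0,0.1,0,0],[0,0.02,0.2,0,0],[0,0.04,0.3,0,0],[0,0.04,0.38,0,0],[0,0.04,0.38,0,0]])

```text
clock: 5.65
position: [0.4283, 0.1894, 0.1204]
tool_rot: [3.101, 0.5, 0.003]
force: [-0.5, -0.5, 6.1]
width: 0.0001
finger_force: 3.0
```

```bash
cat > f.py <<'E'
from h import *
F=[];P=[]
for _ in range(4):
    im=read_camera("side"); s=get_state();F.append(s['force']);P.append(s['position'])
print(s['clock'],P[-1].round(4),np.mean(F,0).round(2),blob(im,(382,287)))
cv2.imwrite("pics/s_%d.png"%(s['clock']*100),cv2.resize(im[230:330,300:425],(750,600))[:,:,::-1])
w=read_camera("wrist");print(blob(w))
E
python3 f.py
```

```text
5.85 [0.4284 0.1896 0.1208] [-0.1  -0.46  6.27] [(array([385.4, 294. ]), np.int32(49))]
[]
```

Force and travel match the sheet (q≈0.3, 6.2 N). Now on to q≈0.58, between the click (0.40) and 0.85.

apply_moves(motion=[[0.01,0.03,0.1,0,0],[0.02,0.06,0.2,0,0],[0.03,0.09,0.3,0,0],[0.03,0.1,0.38,0,0],[0.03,0.1,0.38,0,0],[0.03,0.1,0.38,0,0]])

```text
clock: 6.5
position: [0.4321, 0.1849, 0.1022]
tool_rot: [3.101, 0.501, 0.005]
force: [-1.2, -3.3, 12.0]
width: 0.0
finger_force: 5.2
```

```bash
python3 f.py; ls pics
```

```text
6.7 [0.4321 0.185  0.1024] [-0.25 -2.38 11.6 ] []
[]
crop.png
s2.png
s_585.png
s_670.png
side1.png
top1.png
w1.png
w2.png
```

View pics/s_670.png

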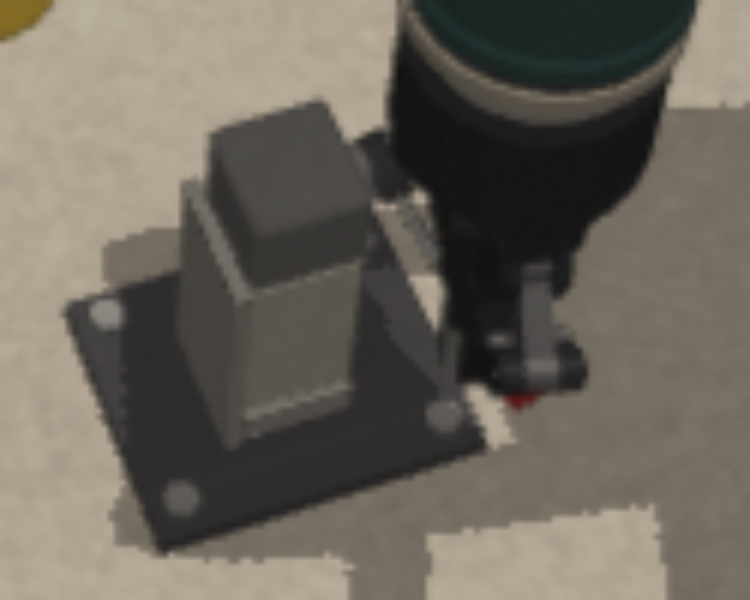

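The roller shows under the fingertips at crop (520,400) with the lever sloping down. Force and travel both give q≈0.56, past the click and well short of 0.85. Letting go now.

apply_moves(motion=[[-0.03,-0.1,-0.38,0,0],[-0.03,-0.14,-0.8,0,0],[-0.03,-0.14,-1.4,0,0],[-0.03,-0.14,-2.2,0,0],[-0.03,-0.14,-2.8,0,0],[-0.03,-0.14,-2.8,0,0],[-0.03,-0.14,-2.8,0,0]])

```text
clock: 7.45
position: [0.4272, 0.1914, 0.2417]
tool_rot: [-3.101, -0.5, -0.003]
force: [-0.7, -0.7, 0.4]
width: -0.0001
finger_force: 0.0
```

```bash
python3 - <<'E'
from h import *
im=read_camera("side"); w=read_camera("wrist"); b=blob(w); s=get_state()
print(s['clock'],s['position'],s['force'].round(1),blob(im,(382,287)),b,proj("wrist",[.4255,.1945,.1215]))
for l in ("blue_roller","flask_mid"): read_camera("side"); print([(d['conf'],d['centre']) for d in spot_point(l,"side")])
E
```

```text
7.55 [0.42579725 0.19101926 0.24013785] [ 0.2 -0.1 -0.8] [(array([382.1, 287.6]), np.int32(130))] [(array([313.8, 193.3]), np.int32(628))] [314.38206991 192.95735145]
[(0.48, [369.4, 173.6])]
[(0.98, [298.7, 215.4]), (0.88, [244.0, 250.3]), (0.67, [243.5, 208.8])]
```

The red roller is back at its rest pixel (382.1, 287.6), the arm is clear, and the blue roller and green flask have not moved.

```bash
python3 -c "
from plant import *
print(close_job())"
```

```text
the job is handed in; nothing more can be done
None
```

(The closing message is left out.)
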